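# Feed the cheese home with the push stick

### The arm

A 7-joint arm with a two-finger parallel gripper is mounted at the origin on a cart in front of the work surface, level with it; the furniture and walls round the work are solid. World frame = base frame: x ahead of the robot, y to its left, z up, the work surface at z = 0. Lengths are in m, angles in rad, forces in N, time in s.
With the tool pointing down it reaches from about 0.35 to 0.9 m from the base axis. Payload 19.9 kg.
Tool frame: the origin (TCP) lies between the finger pads; the fingertips stand 19 mm ahead of it and the grasp point (between the pads) is the TCP; z points along the fingers, y is the direction in which the jaws open and shut (so a half turn about z gives the same grasp; the last joint's range is limited). The gripper opens to 94 mm and grips with 3 to 60 N. Pads are 16 mm wide; open, the fingers measure 119 mm over their backs; the gripper's body (75 mm by 177 mm) begins 78 mm behind the grasp point.
Start: joints at [1.137, 0.417, -0.01, 1.614, 0.005, 1.111, -0.053], TCP at [0.239, -0.577, 0.197] pointing down, gripper open.
Joint ranges: [-2.81, 2.81], [-0.39, 2.02], [-1.27, 1.25], [0.06, 2.57], [-1.19, 4.33], [0.19, 2], [-2.82, 2.82]. Speed limits (rad/s): [1.89, 1.89, 2.39, 2.39, 3.01, 3.01, 3.01].

### API

Orientations are given as a 3x3 rotation matrix whose columns are the frame's x, y, z axes.
In Python, from rig import robot gives the robot as it stands. Calls block until the motion is done:
- robot.move_ptp(position, orientation): joint-space move of the TCP to a pose.
- robot.move_linear(position, velocity=0.15, frame=None, threshold=None): straight line of the TCP; frame=None keeps the orientation; velocity is the mean speed in m/s. With threshold (N) it stops when the force on the tool has changed by that much, and returns True; else False.
- robot.goto_joints(angles): joint-space move.
- robot.gripper_to(opening): finger opening in m; the grip force is fixed at half the most; returns when the fingers have stopped.
- robot.pause(seconds).
- robot.ik(position, orientation): joint angles nearest the present ones, or None.
- robot.get_state(): the state.
- robot.grab_frame(name): name is "side" or "top"; returns the picture (420x560x3 uint8, red, green, blue); there is no depth.
- robot.camera_info(name): a dict with "fx", "fy", "cx", "cy" (pixels), "rvec" (rotation vector, rad) and "tvec" (3), from world to camera coordinates, as OpenCV has them. Camera axes: x right, y down, z forward; pixel columns grow to the right and rows downward; lengths in m; the calibration is good to about 2 mm. A picture is of the moment at which its call begins. camera_info takes no time and is no camera call.
A pose or a line that the arm cannot do raises robot.PlanningError and nothing moves.
- robot.sign_off(): hands the job in, once; it reports no verdict.
The state is a dict: "time": time; "qpos": joint angles; "joint_vel": joint speeds; "effort": joint torques, N m; "ee_pos": TCP position; "tool_rot": TCP orientation; "force": force on the tool from outside, world axes, zero at the start; "moment": the same for the moment, N m; "opening": finger opening in m.
Only numpy, scipy, OpenCV 4.12 (cv2) and the standard library are available. Lean on these libraries where they do the work, as an engineer would, in place of code of your own. Each camera call takes 0.05 s, during which the arm holds its last target.

### The job

Get the last piece of cheese ready to portion: draw the push stick out from under the cup rack, take it by its grip end, and with its notched foot on the cheese's rear corner set the cheese flat against the fence and feed it along the fence under the knife head until it sits square against the gauge plate. Keep it flat on the fence once it is under the head, do not shift the gauge plate (it is only lightly locked), never touch the cheese with the gripper, and disturb neither the cups on the rack nor the jar, shaker and tin standing about. Leave the stick lying flat on the worktop.

Things in the scene. Friction and masses are not known exactly. Their poses are not given: they have to be found in the camera images.
- portioner: Fixed white bench portioner, 170 (x) x 440 (y) mm, origin on the worktop under its middle. +y is the feed direction, +x points to the fence. Steel lane 20 mm above the worktop, x -70 to +60 mm. Aluminium fence with its face at x +60, top 76 mm up. White knife head across the lane at y +20 to +180, x -45 to +98, 86 to 164 mm up, with a lever up to 255 mm: no gripper fits under it.
- fence_mouth (a point): Point on the fence's face, at the lane's surface, under the front edge of the knife head. Axes as the portioner's: y feed direction, x into the fence.
- gauge_face (a point): Centre of the near face of the steel gauge plate (50 wide, 44 mm high) that closes the lane under the head, 26 mm above the lane, axes as the portioner's. Its distance past the head's front edge varies from 100 to 130 mm. It slides in the feed direction and is held by a lock that slips at about 30 N.
- cheese_centre (a point): Centre of the loose block of hard cheese, 60 (x) x 84 (y) x 52 mm (z), 0.2 to 0.45 kg, lying on the lane before the head, askew and 10 to 35 mm off the fence. Its long axis y is the feed direction when it is square, its +x side goes to the fence.
- cheese_corner (a point): Rear vertical edge of the cheese on the side away from the fence, at half height: 30 mm from the centre to -x, 42 mm to -y. The stick's notch takes this edge. Axes as the cheese's.
- cheese_nose (a point): Centre of the cheese's leading (+y) face, the one that meets the gauge plate.
- stick_grip (a point): Centre of the 70 mm long, 24 mm wide grip of the wooden push stick (about 220 mm long, 26 mm high, 0.12 kg), at half height. Axes of all stick points: x along the stick towards the foot, z up. The round end lies 49 mm behind this point. At the start the grip lies under the cup rack.
- stick_neck (a point): Point on the stick's 22 mm wide straight shaft, 100 mm from the grip's centre towards the foot, at half height; it sticks out from under the rack at the start.
- stick_notch (a point): Inner corner of the square notch in the stick's foot, 140 mm from the grip's centre along the stick's x. Its two lips, 10 mm thick, reach 30 mm: one points 20 degrees left of the stick's x (lies along the cheese's side), the other 70 degrees right of it (stands behind the cheese). So it fits when the stick points 20 degrees from the feed direction towards the fence.
- rack: Fixed low cup rack: a wooden board 220 (x) x 150 (y) x 14 mm on wire legs along its two x ends, board top 84 mm above the worktop. Origin on the worktop under its middle; the stick comes out on its +y side.
- rack_front (a point): Point on the worktop under the middle of the rack's +y edge, 75 mm from its origin, axes as the rack's.
- mug: Plain white mug, 60 mm wide and 49 mm high, on the rack; origin at its foot.
- cup: White cup with a faint pattern, 62 mm wide and 50 mm high, on the rack; origin at its foot.
- salt: Salt shaker, 44 mm wide, 90 mm high, standing behind the stick's end of the worktop; origin at its foot.
- herbs: Slim spice jar with a red lid, 45 mm wide, 109 mm high, standing farther back on the right; origin at its foot.
- tin: Small food tin, 57 mm wide, 72 mm high, standing on the left beyond the portioner; origin at its foot.
- cheese: The same block of cheese; origin at the centre of its underside.
- stick: The push stick; origin at its underside, 55 mm from the grip's centre towards the foot.
Mind the look-alikes: they are no part of the job. What is shaped like the cheese but green or orange is not meant.

How it is judged:
On the way, in this order (a step that is already met when the one before it is completed fails the run):
1. the push stick's grip is drawn out clear of the rack (y of stick_grip in the frame of rack_front above 0.03 m), for 0.1 s.
2. with the stick held by its grip and its notch on the cheese's rear corner, the cheese lies flat against the fence, its nose not yet 15 mm under the head (x of cheese_centre in the frame of fence_mouth above -0.033 m and angle between the y axis of portioner and the y axis of cheese_centre, either way round below 0.04 rad and y of cheese_nose in the frame of fence_mouth below 0.015 m and distance between the grasp point and stick_grip below 0.05 m and horizontal distance between stick_notch and cheese_corner below 0.012 m), for 0.1 s.
3. the cheese is fed at least 50 mm under the head by the notch, flat against the fence (x of cheese_centre in the frame of fence_mouth above -0.033 m and angle between the y axis of portioner and the y axis of cheese_centre, either way round below 0.04 rad and y of cheese_nose in the frame of fence_mouth above 0.05 m and horizontal distance between stick_notch and cheese_corner below 0.012 m), for 0.1 s.
At the end, for the whole second after the job is handed in: The cheese lies on the lane with its side within 3 mm of the fence and square to it within 0.04 rad, its nose within 3 mm of the gauge plate; the stick lies flat on the worktop; all at rest (x of cheese_centre in the frame of fence_mouth above -0.033 m and angle between the y axis of portioner and the y axis of cheese_centre, either way round below 0.04 rad and y of cheese_nose in the frame of gauge_face above -0.003 m and z of cheese_centre in the frame of fence_mouth below 0.03 m and angle between cheese_centre's own z axis and vertical below 0.05 rad and height (world z) of each of stick_grip, stick_notch below 0.018 m and linear speed of stick below 0.02 m/s and linear speed of cheese below 0.01 m/s); the robot touches nothing.
It fails at once if the gripper or arm touches the cheese (contact force between any of the fingers, the arm and cheese above 0.5 N).
It fails at once if the gauge plate is shifted by more than 3 mm (distance of gauge_face from where it was at the start of the episode above 0.003 m).
It fails at once if the cheese is more than 7 mm off the fence or over 0.1 rad askew while its nose is more than 20 mm under the head (y of cheese_nose in the frame of fence_mouth above 0.02 m and (x of cheese_centre in the frame of fence_mouth below -0.037 m or angle between the y axis of portioner and the y axis of cheese_centre, either way round above 0.1 rad)).
It fails at once if a cup on the rack, the shaker, the jar or the tin is moved by more than 15 mm (distance of any of mug, cup, salt, herbs, tin from where it was at the start of the episode above 0.015 m).
It also fails if it takes over 72 s, if anything falls off the work surface, if the arm or the gripper's body presses on something with over 40 N, if the wrist force passes 120 N, or if a joint passes its speed limit or range.

## Working session

There is one attempt and no reset: what is moved stays moved. The work goes in short steps, each a Python script; the robot and the scene stay as the last script left them, time stands still between calls to the robot, and variables do not carry over. Pictures are saved under pics/ and viewed, and the job is handed in when it is done.

```bash
ls; mkdir -p pics; python3 - <<'E'
from rig import robot
import cv2
for n in("side","top"):
    im=robot.grab_frame(n); cv2.imwrite(f"pics/{n}0.png",im[:,:,::-1]); print(robot.camera_info(n))
s=robot.get_state(); print(s['time'],s['ee_pos'],s['tool_rot'],s['force'],s['opening'])
E
```

```text
pics
{'fx': 408.40297428609006, 'fy': 408.40297428609006, 'cx': 276.2589681817692, 'cy': 207.6216759020272, 'rvec': array([ 2.08007989, -0.36747073,  0.23866456]), 'tvec': array([-0.50463401,  0.14603701,  1.26548543])}
{'fx': 458.5906941154003, 'fy': 458.5906941154003, 'cx': 280.0252131732674, 'cy': 213.41898352540588, 'rvec': array([ 2.14624085, -2.19835768,  0.08630384]), 'tvec': array([-0.03254459,  0.53447175,  1.44284876])}
0.1 [ 0.23908993 -0.57708351  0.19618383] [[ 9.23820942e-01  3.82824467e-01 -5.43286724e-04]
 [ 3.82824830e-01 -9.23820447e-01  9.65085026e-04]
 [-1.32441223e-04 -1.09954940e-03 -9.99999387e-01]] [-0.17790767 -0.9220249   0.150857  ] 0.0938558496773763
```

View pics/side0.png

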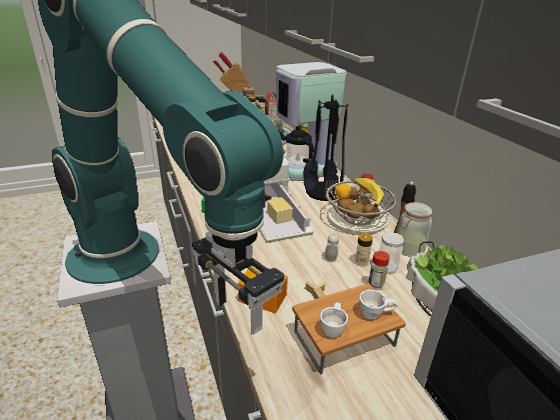

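View pics/top0.png

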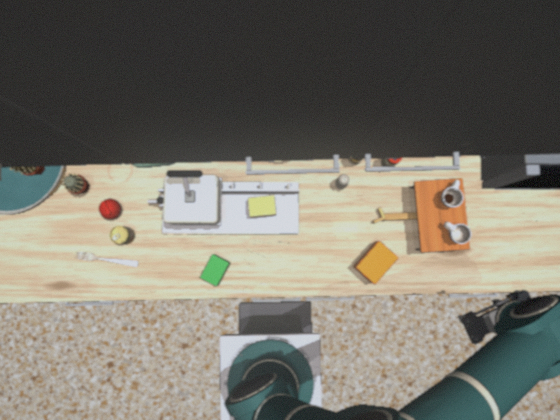

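```bash
cat > h.py <<'E'
import numpy as np, cv2
from rig import robot
def cam(n):
    c=robot.camera_info(n); R=cv2.Rodrigues(np.array(c['rvec']))[0]; t=np.array(c['tvec'])
    return c,R,t
def ray(n,u,v,z):
    c,R,t=cam(n); d=R.T@np.array([(u-c['cx'])/c['fx'],(v-c['cy'])/c['fy'],1]); o=-R.T@t
    return o+d*(z-o[2])/d[2]
def proj(n,p):
    c,R,t=cam(n); q=R@np.array(p)+t
    return np.array([c['fx']*q[0]/q[2]+c['cx'],c['fy']*q[1]/q[2]+c['cy']])
def crop(n,im,x0,y0,w,h,s,name):
    cv2.imwrite(f"pics/{name}.png",cv2.resize(im[y0:y0+h,x0:x0+w,::-1],None,fx=s,fy=s,interpolation=cv2.INTER_CUBIC))
E
python3 - <<'E'
from h import *
im=robot.grab_frame("top"); np.save("top0.npy",im)
crop("top",im,150,160,160,90,5,"t_port"); crop("top",im,330,150,160,140,5,"t_rack")
im=robot.grab_frame("side"); np.save("side0.npy",im)
crop("side",im,230,160,200,120,4,"s_port"); crop("side",im,240,220,200,150,4,"s_rack")
for n in("top","side"):
    c,R,t=cam(n); print(n,-R.T@t)
E
```

```text
top [ 0.40478452 -0.05616304  1.48375435]
side [ 0.0974617  -1.12319165  0.77870237]
```

View pics/t_port.png

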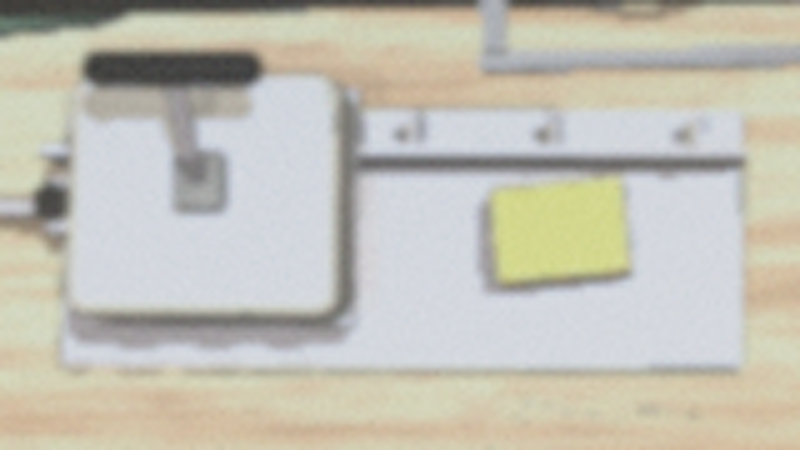

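View pics/t_rack.png

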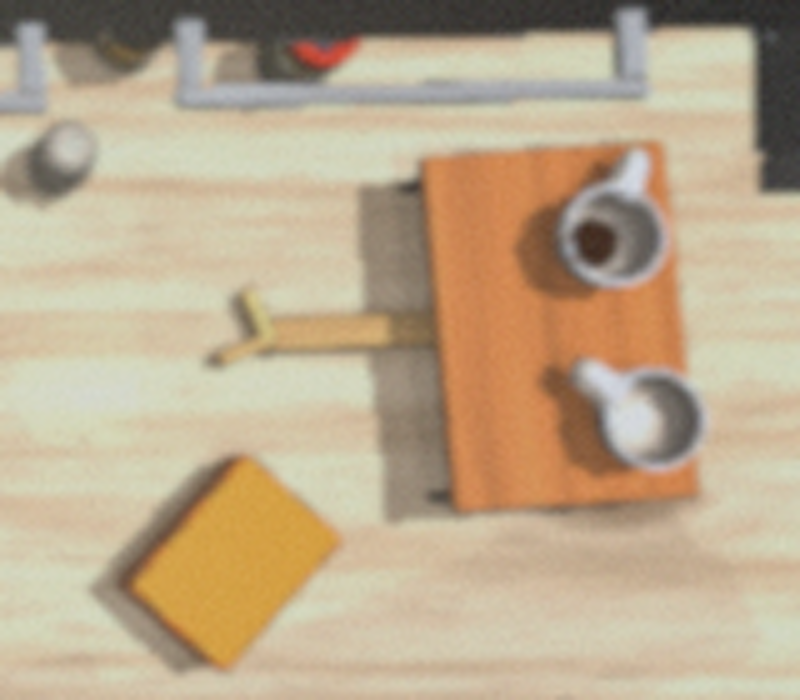

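View pics/s_port.png

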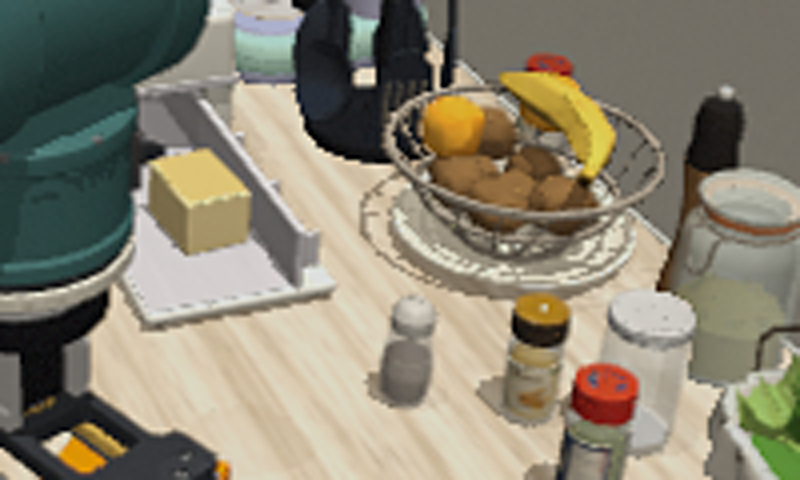

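View pics/s_rack.png

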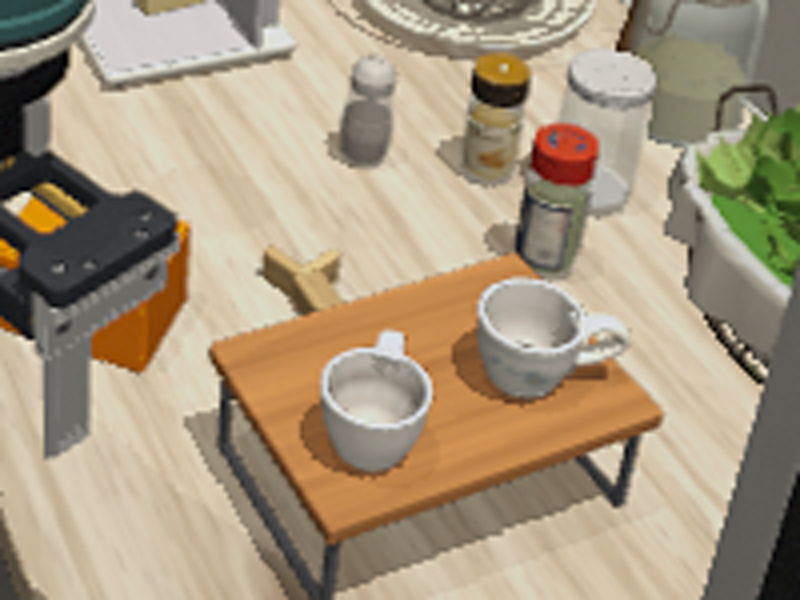

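```bash
python3 - <<'E'
from h import *
im=np.load("top0.npy"); g=cv2.cvtColor(im,cv2.COLOR_RGB2GRAY).astype(float); hsv=cv2.cvtColor(im,cv2.COLOR_RGB2HSV)
# profiles down columns
for c in (228,240,285,292): print(c,[int(v) for v in g[178:240,c]], [int(v) for v in hsv[228:240,c,1]])
for r in (200,215,225): print(r,[int(v) for v in g[r,212:232]],[int(v) for v in g[r,290:304]],[int(v) for v in hsv[r,290:304,1]])
m=((hsv[:,:,0]>22)&(hsv[:,:,0]<34)&(hsv[:,:,1]>80)).astype(np.uint8); m[:195]=0 if False else m[:195]
k=np.zeros_like(m);k[185:225,235:290]=m[185:225,235:290]
cs,_=cv2.findContours(k,0,1);c=max(cs,key=cv2.contourArea);r=cv2.minAreaRect(c);b=cv2.boxPoints(r);print(r,b)
for z in(.072,):
  P=np.array([ray("top",*p,z) for p in b]);print(P,np.linalg.norm(P-np.roll(P,1,0),axis=1),P.mean(0))
print(hsv[206,262], hsv[206,248:254], hsv[206,273:280])
E
```

```text
228 [185, 183, 182, 185, 205, 214, 213, 205, 195, 192, 207, 209, 194, 142, 105, 124, 167, 199, 214, 214, 212, 213, 217, 215, 215, 214, 216, 215, 213, 213, 215, 214, 216, 215, 215, 216, 216, 216, 217, 217, 215, 216, 215, 215, 214, 216, 215, 215, 215, 216, 214, 216, 215, 215, 212, 197, 185, 195, 202, 207, 208, 208] [10, 13, 13, 13, 11, 4, 24, 37, 39, 36, 34, 38]
240 [188, 187, 185, 183, 202, 213, 214, 214, 215, 214, 216, 212, 191, 143, 107, 124, 166, 204, 213, 217, 215, 212, 216, 213, 216, 215, 214, 213, 214, 217, 214, 218, 216, 216, 212, 217, 215, 216, 216, 214, 215, 215, 213, 217, 214, 216, 216, 217, 217, 214, 216, 214, 214, 214, 213, 198, 181, 192, 207, 209, 209, 207] [14, 12, 12, 14, 9, 6, 27, 34, 33, 31, 36, 36]
285 [207, 200, 201, 204, 210, 214, 212, 196, 171, 165, 184, 202, 196, 156, 112, 120, 163, 193, 211, 214, 216, 214, 215, 215, 217, 215, 215, 215, 216, 214, 216, 215, 216, 215, 216, 216, 215, 216, 216, 216, 216, 217, 215, 215, 215, 216, 215, 215, 216, 216, 216, 215, 216, 216, 205, 178, 171, 191, 203, 204, 204, 203] [10, 13, 10, 11, 12, 3, 26, 41, 48, 48, 45, 43]
292 [203, 20
[... 985 characters left out ...]
6] [13, 10, 14, 11, 13, 11, 10, 8, 7, 28, 36, 40, 41, 38]
((261.40985107421875, 205.5082244873047), (16.6585750579834, 23.720361709594727), 84.80557250976562) [[248.84427 198.28693]
 [272.46722 196.13937]
 [273.97543 212.72952]
 [250.35248 214.87708]]
[[ 0.57870474  0.04985599  0.072     ]
 [ 0.58359677 -0.02355131  0.072     ]
 [ 0.53183975 -0.02707011  0.072     ]
 [ 0.52695939  0.04610095  0.072     ]] [0.05188141 0.07357013 0.0518765  0.07333363] [0.55527516 0.01133388 0.072     ]
[ 32  85 215] [[ 30  41 179]
 [ 31  70 207]
 [ 31  87 212]
 [ 32  87 217]
 [ 32  87 217]
 [ 31  85 216]] [[ 32  83 215]
 [ 33  66 209]
 [ 35  33 201]
 [105   8 203]
 [110  14 219]
 [108  12 221]
 [109  13 223]]
```

```bash
python3 - <<'E'
from h import *
im=np.load("top0.npy"); S=8
up=cv2.resize(im,None,fx=S,fy=S,interpolation=cv2.INTER_CUBIC); hsv=cv2.cvtColor(up,cv2.COLOR_RGB2HSV)
def c2p(p): return (np.array(p)+.5)/S-.5
m=((hsv[:,:,0]>20)&(hsv[:,:,0]<45)&(hsv[:,:,1]>48)).astype(np.uint8)
k=np.zeros_like(m);k[185*S:225*S,240*S:290*S]=m[185*S:225*S,240*S:290*S]
cs,_=cv2.findContours(k,0,1);c=max(cs,key=cv2.contourArea);r=cv2.minAreaRect(c);b=c2p(cv2.boxPoints(r))
P=np.array([ray("top",*p,.072) for p in b]);print(b,P[:,:2],np.linalg.norm(P-np.roll(P,1,0),axis=1),P.mean(0))
d=P[0]-P[1]; print('yaw edges',[np.degrees(np.arctan2(*(P[i]-P[(i+1)%4])[:2])) for i in range(4)])
g=cv2.cvtColor(im,cv2.COLOR_RGB2GRAY).astype(float)
def cross(prof,i0,lev,rising):
    for i in range(i0,len(prof)-1):
        a,b=prof[i],prof[i+1]
        if (rising and a<lev<=b) or(not rising and a>lev>=b): return i+(lev-a)/(b-a)
A=[];B=[];C=[]
for c in list(range(227,247))+list(range(279,297)):
    p=g[:,c]; A.append((c,cross(p,189,160,False))); B.append((c,cross(p,192,160,True)))
    C.append((c,cross(p,225,195,False)))
for n,L,z in(('ftop',A,.076),('fbot',B,.02),('base',C,.02)):
    W=np.array([ray("top",u,v,z) for u,v in L]); q=np.polyfit(W[:,1],W[:,0],1); print(n,q, np.std(W[:,0]-np.polyval(q,W[:,1])))
s=hsv[:,:,1].astype(float)
# rear edge of base (sat rise) & head front edge
sat=cv2.cvtColor(im,cv2.COLOR_RGB2HSV)[:,:,1].astype(float)
W=np.array([ray("top",cross(sat[r],294,20,True),r,.02) for r in range(200,231)]);print('rear',np.polyfit(W[:,0],W[:,1],1),np.median(W[:,1]))
W=np.array([ray("top",cross(g[r],212,170,False),r,.164) for r in range(182,218)]);print('headfront',np.median(W[:,1]))
W=np.array([ray("top",cross(g[r],219,170,True),r,.086) for r in range(182,218)]);print('headfront low',np.median(W[:,1]))
E
```

```text
[[247.09229 197.54839]
 [273.54358 194.82545]
 [275.5522  214.33745]
 [249.10089 217.06038]] [[ 0.58114541  0.05525221]
 [ 0.58761814 -0.02698062]
 [ 0.52673328 -0.03183018]
 [ 0.52028344  0.05009137]] [0.06108039 0.08248718 0.06107769 0.08217506] [0.55394507 0.0116332  0.072     ]
yaw edges [np.float64(-4.500600711562982), np.float64(85.44593000236337), np.float64(175.49827523350265), np.float64(-94.84684429735377)]
ftop [0.02968738 0.60038336] 0.00010151031428875192
fbot [0.0250583  0.59822998] 0.0004952195870561493
base [0.00885198 0.47301994] 0.0003831362916466773
rear [-0.02364571 -0.09180976] -0.10406906016783526
headfront 0.13609400690264772
headfront low 0.1347359816705727
```

```bash
python3 - <<'E'
from h import *
im=np.load("top0.npy")
crop("top",im,366,200,56,36,14,"t_stick")
E
```

```text
(no output)
```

View pics/t_stick.png

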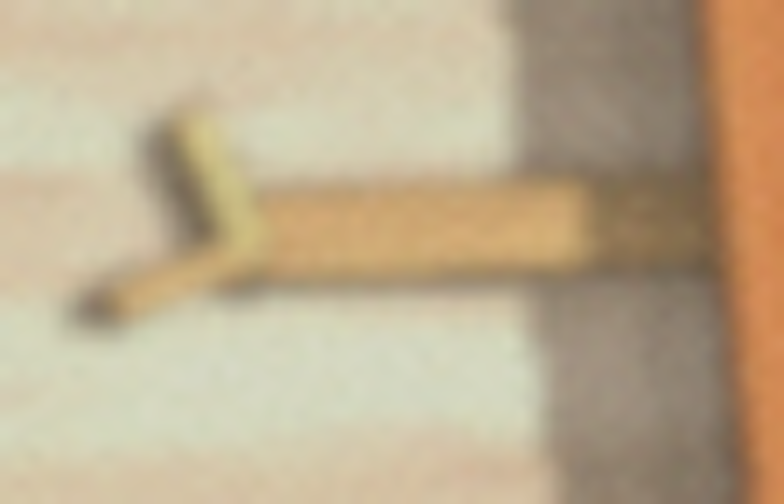

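```bash
python3 - <<'E'
from h import *
f=lambda x,y,z:ray("top",366+(x+.5)/14-.5,200+(y+.5)/14-.5,z)
a=f(300,233,.026);b=f(640,225,.026);n=f(215,238,.026);print(a,b,n)
d=(a-b)/np.linalg.norm(a-b);print(d,'ang from +y to +x',np.degrees(np.arctan2(d[0],d[1])))
print('neck',n-.04*d,'grip',n-.14*d)
e1=f(700,0,.084);e2=f(745,504,.084);print('rack edge',e1,e2)
th=np.arctan2(d[0],d[1])
for thd in (th,):
  # tool y perpendicular to stick
  X=np.array([np.sin(th),np.cos(th),0])
  for s in(1,-1):
    x=s*X; z=np.array([0,0,-1.]); R=np.column_stack([x,np.cross(z,x),z])
    for p in [(n-.04*d),(n-.04*d)+.12*d]:
        q=robot.ik([p[0],p[1],.12],R); print(s,None if q is None else np.round(q,2))
    t2=np.radians(21.5);x=s*np.array([np.sin(t2),np.cos(t2),0]);R=np.column_stack([x,np.cross(z,x),z])
    for yn in (-.03,.15,.185):
        p=np.array([.54,yn])-.14*np.array([np.sin(t2),np.cos(t2)]); q=robot.ik([*p,.05],R); print('feed',p,s,None if q is None else np.round(q,2))
print(robot.get_state()['time'])
E
```

```text
[ 0.51617976 -0.38540973  0.026     ] [ 0.51612523 -0.46255714  0.026     ] [ 0.51550967 -0.36608412  0.026     ]
[7.06833534e-04 9.99999750e-01 0.00000000e+00] ang from +y to +x 0.04049858168556547
neck [ 0.51548139 -0.40608411  0.026     ] grip [ 0.51541071 -0.50608408  0.026     ]
rack edge [ 0.56074089 -0.4618791   0.084     ] [ 0.45035252 -0.46618427  0.084     ]
1 [ 0.84  0.57 -0.31  1.59  0.2   1.02  0.47]
1 [ 0.74  0.46 -0.37  1.76  0.2   0.95  0.29]
feed [ 0.48868983 -0.16025846] 1 [ 0.6   0.45 -0.42  1.99  0.26  0.75 -0.35]
feed [0.48868983 0.01974154] 1 [ 0.36  0.44 -0.56  2.05  0.34  0.74 -0.78]
feed [0.48868983 0.05474154] 1 [ 0.34  0.46 -0.62  2.04  0.38  0.75 -0.89]
-1 [ 0.43  0.56  0.27  1.61 -0.17  1.   -2.39]
-1 [ 0.31  0.44  0.19  1.78 -0.1   0.93 -2.6 ]
feed [ 0.48868983 -0.16025846] -1 [ 1.09  0.7  -1.09  1.98  0.77  0.95  2.38]
feed [0.48868983 0.01974154] -1 [ 0.75  0.65 -1.08  2.04  0.74  0.91  2.02]
feed [0.48868983 0.05474154] -1 [ 0.68  0.66 -1.09  2.03  0.75  0.92  1.95]
0.2
```

```bash
cat >> h.py <<'E'
def Rs(deg):
    t=np.radians(deg); x=np.array([np.sin(t),np.cos(t),0]); z=np.array([0,0,-1.]); return np.column_stack([x,np.cross(z,x),z])
def st(tag=""):
    s=robot.get_state(); print(tag,round(s['time'],2),np.round(s['ee_pos'],4),'F',np.round(s['force'],1),'M',np.round(s['moment'],2),'op',round(s['opening'],4))
    return s
E
python3 - <<'E'
from h import *
robot.move_ptp([.5155,-.404,.17],Rs(0)); robot.gripper_to(.05); st()
robot.move_linear([.5155,-.404,.022],velocity=.15); st()
robot.gripper_to(.015); st('grip')
crop("side",robot.grab_frame("side"),240,220,200,150,4,"s1"); 
E
```

```text
2.27 [ 0.5155 -0.404   0.17  ] F [-0.4  0.7  0.5] M [-0.03 -0.1   0.  ] op 0.0499
 3.4 [ 0.516  -0.4043  0.023 ] F [ 0.3 -0.1  0.4] M [-0.11 -0.09 -0.02] op 0.0503
grip 4.12 [ 0.5155 -0.404   0.022 ] F [-0.6  0.1 -0.1] M [-0.04 -0.08 -0.05] op 0.0149
```

View pics/s1.png

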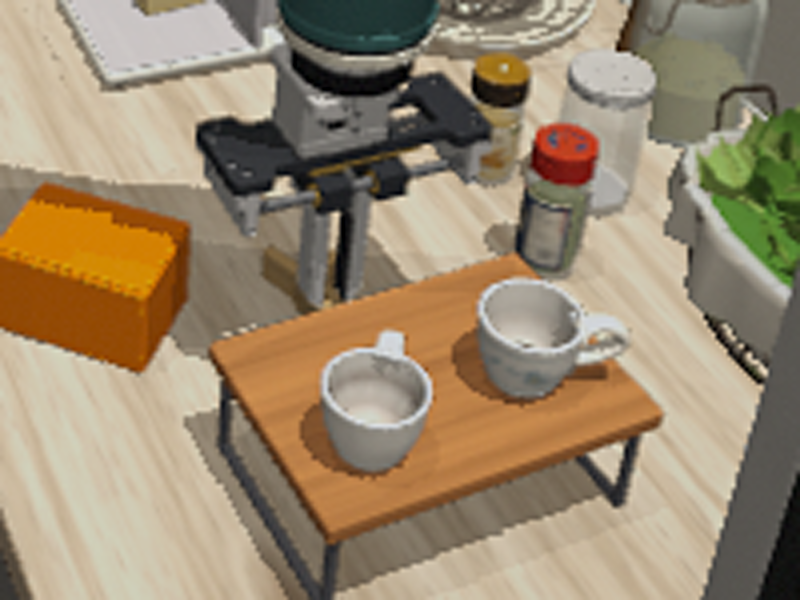

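```bash
python3 - <<'E'
from h import *
crop("top",robot.grab_frame("top"),346,190,100,60,8,"t2"); crop("side",robot.grab_frame("side"),295,250,70,60,11,"s2")
robot.gripper_to(.012);st()
E
```

```text
4.56 [ 0.5155 -0.404   0.022 ] F [-0.9  0.9  0.3] M [-0.   -0.11 -0.02] op 0.0123
```

View pics/t2.png

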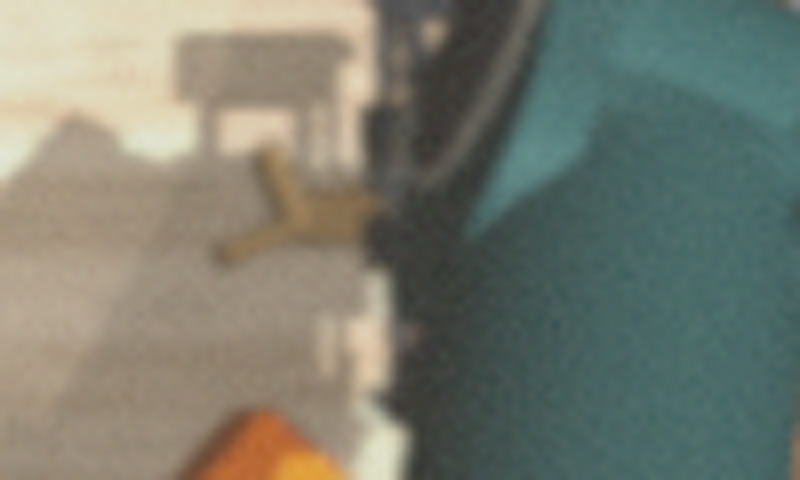

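View pics/s2.png

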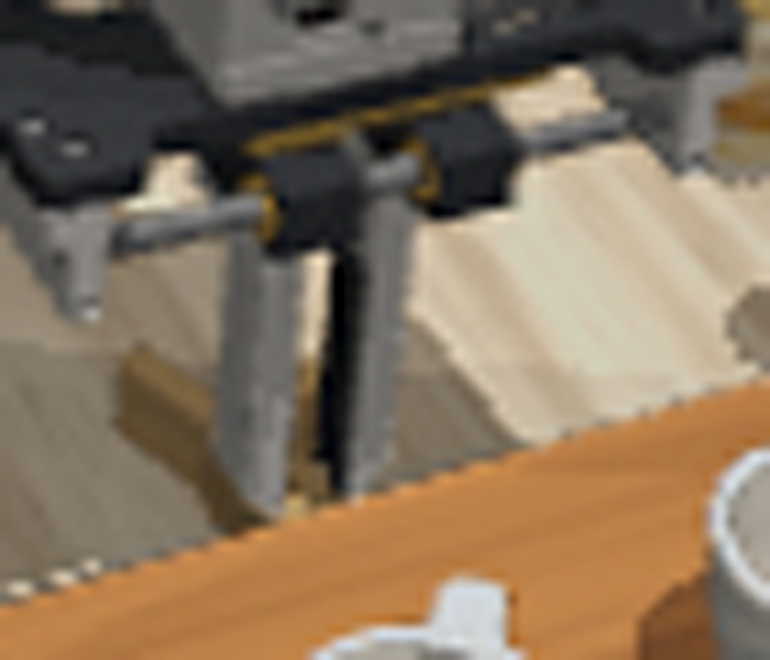

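```bash
python3 - <<'E'
from h import *
for p in [(.5155,-.404,.003),(.5155,-.404,.026),(.5045,-.404,.026),(.5265,-.404,.026),(.5045,-.38,.026),(.5265,-.38,.026),(.5155,-.366,.026),(.5155,-.404,.1)]:
    q=proj("side",p); print(p,q,(q-[295,250])*11, 'top',proj("top",p))
E
```

```text
(0.5155, -0.404, 0.003) [320.8669695  301.71546558] [284.53666455 568.87012136] top [391.14797892 216.82939352]
(0.5155, -0.404, 0.026) [321.52394548 295.30359787] [291.76340027 498.33957655] top [392.82414968 216.24964833]
(0.5045, -0.404, 0.026) [317.80338079 296.25586186] [250.83718864 508.81448047] top [392.98040752 219.69641544]
(0.5265, -0.404, 0.026) [325.22096499 294.35736018] [332.43061484 487.93096193] top [392.66809859 212.80744156]
(0.5045, -0.38, 0.026) [313.94659255 290.44957926] [208.41251805 444.94537187] top [385.4226664  219.87912114]
(0.5265, -0.38, 0.026) [321.25989733 288.62001545] [288.85887062 424.82016997] top [385.12039356 212.99074004]
(0.5155, -0.366, 0.026) [315.39623167 286.25668656] [224.35854839 398.82355221] top [380.86652226 216.5393819 ]
(0.5155, -0.404, 0.1) [323.73654727 273.70933788] [316.10202    260.80271671] top [398.59313117 214.25430314]
```

```bash
python3 - <<'E'
from h import *
robot.gripper_to(0.0);st()
im=robot.grab_frame("top");crop("top",im,346,190,100,60,8,"t3"); crop("side",robot.grab_frame("side"),285,230,80,70,10,"s3")
E
```

```text
4.95 [ 0.5155 -0.404   0.022 ] F [ 0.7 -0.2  0.4] M [-0.02 -0.03 -0.01] op 0.0002
```

View pics/s3.png

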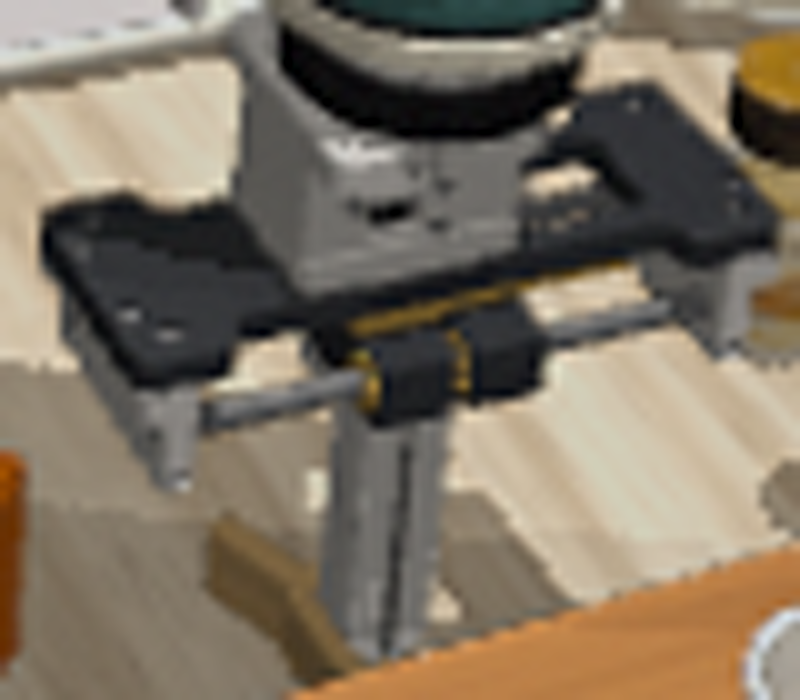

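View pics/t3.png

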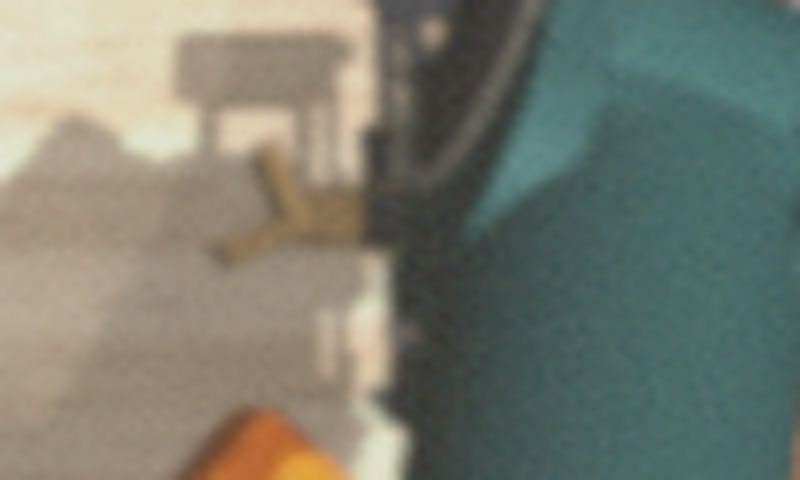

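```bash
python3 - <<'E'
from h import *
robot.gripper_to(0.05);st()
crop("side",robot.grab_frame("side"),285,230,80,70,10,"s4")
robot.move_linear([.5155,-.404,.10],velocity=.15)
crop("side",robot.grab_frame("side"),285,210,80,90,8,"s5");crop("top",robot.grab_frame("top"),346,190,100,60,8,"t5")
E
```

```text
5.95 [ 0.5155 -0.404   0.022 ] F [ 1.  -0.1  0. ] M [-0.05 -0.09 -0.02] op 0.05
```

View pics/s4.png

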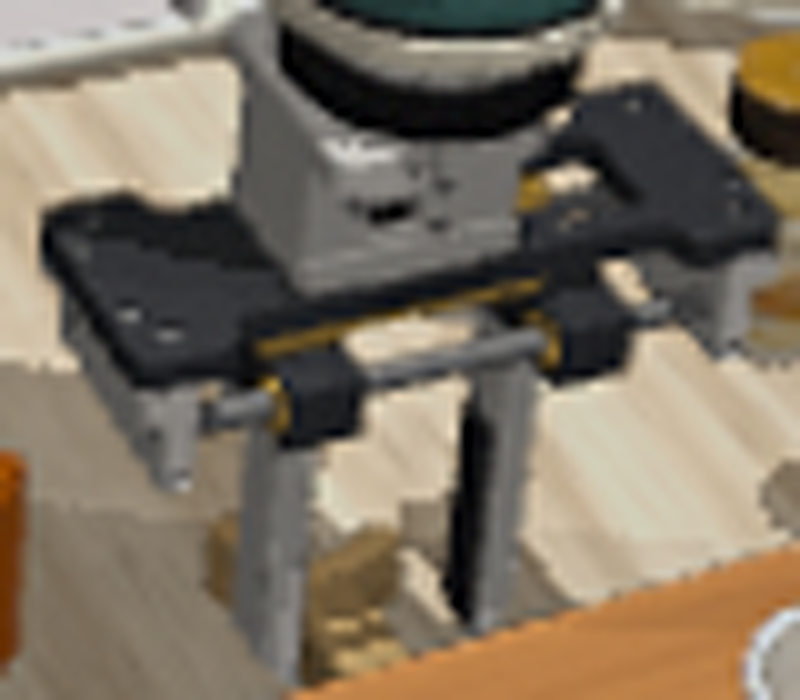

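View pics/s5.png

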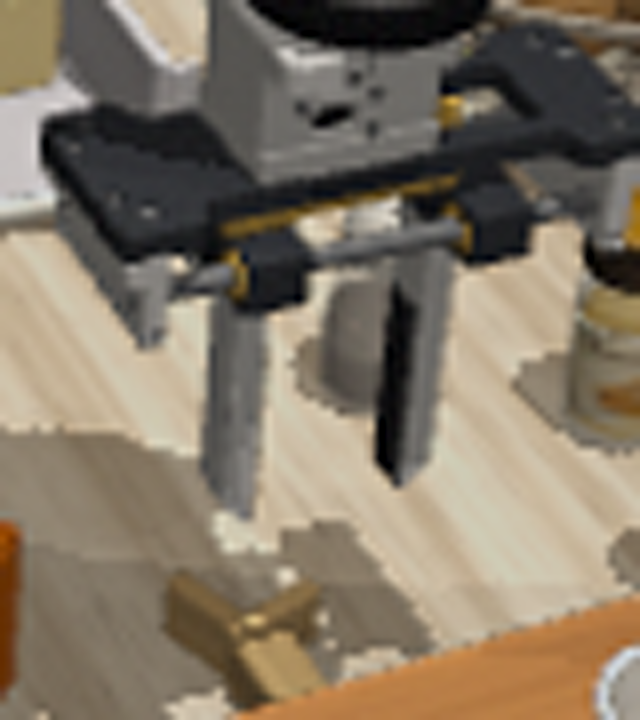

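View pics/t5.png

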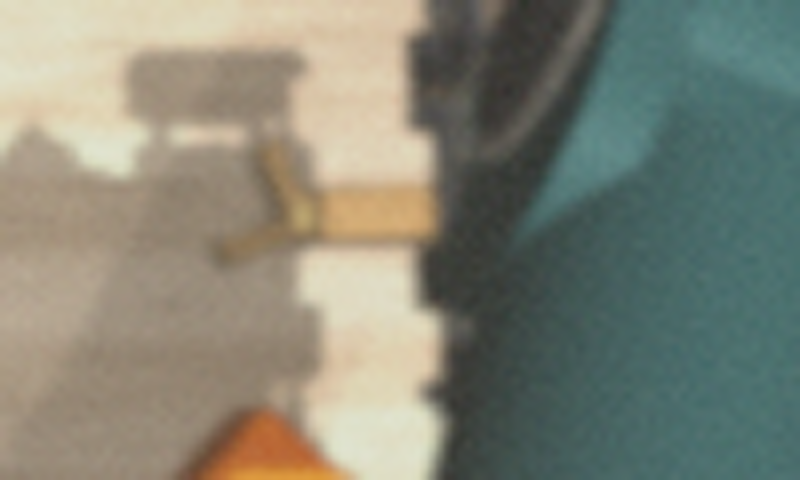

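```bash
python3 - <<'E'
from h import *
for x in (.4845,.4905,.5405,.5465):
  q=proj("side",(x,-.404,.081)); print(x,(q-[285,210])*8)
for u,v in((235,515),(400,485),(385,470)):
  print(ray("side",285+u/8,210+v/8,.081))
# stick notch side view now: vertex
for u,v,z in((245,628,.026),(190,575,.026),(315,590,.026)):
  print('stick',ray("side",285+u/8,210+v/8,z))
for u,v in((305,215),(320,187),(320,240),(425,187),(425,240)):
  print('stick top',ray("top",346+u/8,190+v/8,.026))
st()
E
```

```text
0.4845 [218.74114698 576.18402006]
0.4905 [235.60542631 572.09152169]
0.5405 [373.8275188  538.54880826]
0.5465 [390.1415929  534.58982961]
[ 0.5025322  -0.37811419  0.081     ]
[ 0.56154546 -0.38235518  0.081     ]
[ 0.5604677  -0.37362294  0.081     ]
stick [ 0.51216969 -0.3744478   0.026     ]
stick [ 0.50581365 -0.34342215  0.026     ]
stick [ 0.54348144 -0.36491892  0.026     ]
stick top [ 0.51417744 -0.37629906  0.026     ]
stick top [ 0.52520432 -0.38274049  0.026     ]
stick top [ 0.5040704  -0.38181474  0.026     ]
stick top [ 0.52418677 -0.42441976  0.026     ]
stick top [ 0.50305988 -0.4234415   0.026     ]
 6.77 [ 0.5149 -0.4036  0.0987] F [ 0.7  0.2 -0.2] M [-0.01 -0.04 -0.03] op 0.0499
```

```bash
python3 - <<'E'
from h import *
for z in (.1,.104,.108,.112):
  print(z,(proj("side",(.4875,-.404,z))-[285,210])*8,(proj("side",(.5435,-.404,z))-[285,210])*8)
robot.move_linear([.5155,-.404,.024],velocity=.15);st()
print(robot.move_linear([.5155,-.404,-.008],velocity=.02,threshold=5)); st()
crop("side",robot.grab_frame("side"),285,230,80,70,10,"s6")
E
```

```text
0.1 [231.16344189 528.40546603] [387.31461745 491.25482239]
0.104 [232.01127844 518.67012856] [388.44756941 481.61018857]
0.108 [232.86242561 508.89677673] [389.58487159 471.92852201]
0.112 [233.71690282 499.08518742] [390.72654909 462.20960902]
 7.42 [ 0.5159 -0.4041  0.0245] F [ 0.2 -1.3  0.7] M [-0.07 -0.12  0.04] op 0.05
False
 9.18 [ 0.5156 -0.4041 -0.0079] F [-0.3  0.6  0.2] M [-0.04 -0.04  0.08] op 0.0502
```

View pics/s6.png

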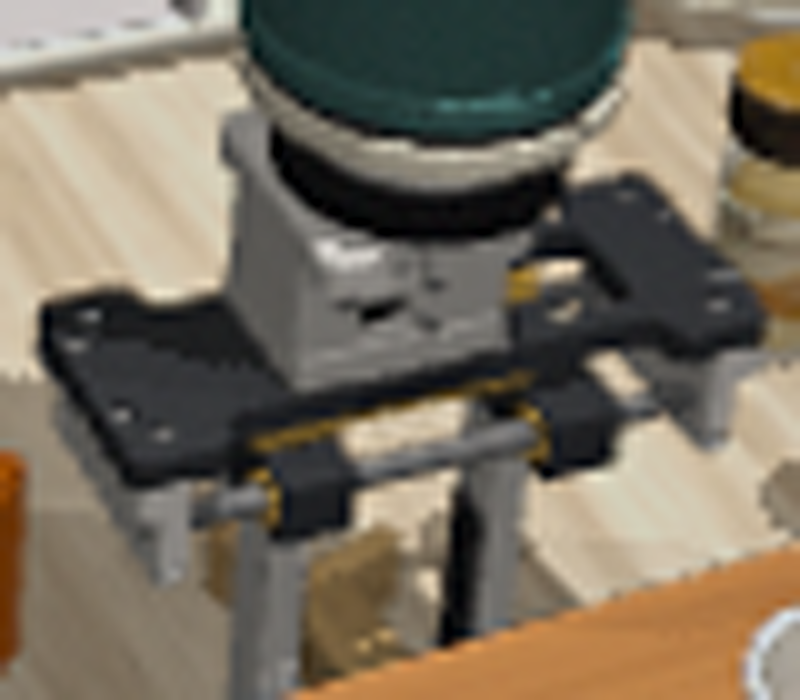

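```bash
python3 - <<'E'
from h import *
print(robot.move_linear([.5155,-.404,-.02],velocity=.012,threshold=4)); s=st()
E
```

```text
True
 9.51 [ 0.5156 -0.404  -0.0083] F [-0.7  1.1  7.1] M [0.08 0.07 0.05] op 0.05
```

```bash
python3 - <<'E'
from h import *
robot.move_linear([.5155,-.404,-.004],velocity=.1)
robot.gripper_to(.0); st('grip')
E
```

```text
grip 10.31 [ 0.5155 -0.404  -0.0041] F [-0.1 -0.1 -1.1] M [ 0.01 -0.05  0.02] op 0.0217
```

Gripped at 22 mm: the tips really sit ~27 mm higher than nominal, which is why the first close missed. Draw it out.

```bash
python3 - <<'E'
from h import *
robot.move_linear([.5155,-.274,-.003],velocity=.12); st()
robot.gripper_to(.05)
robot.move_linear([.5155,-.274,.09],velocity=.2)
robot.move_linear([.46,-.20,.12],velocity=.25);st()
im=robot.grab_frame("top");np.save("top6.npy",im);crop("top",im,310,180,110,80,7,"t6")
crop("side",robot.grab_frame("side"),260,190,160,150,5,"s7")
E
```

```text
11.54 [ 0.5154 -0.2749 -0.003 ] F [ 0.4  0.2 -0.1] M [-0.01 -0.1   0.02] op 0.022
 13.33 [ 0.4596 -0.1999  0.1195] F [-0.   0.1  0.6] M [-0.08 -0.06 -0.  ] op 0.0501
```

View pics/t6.png

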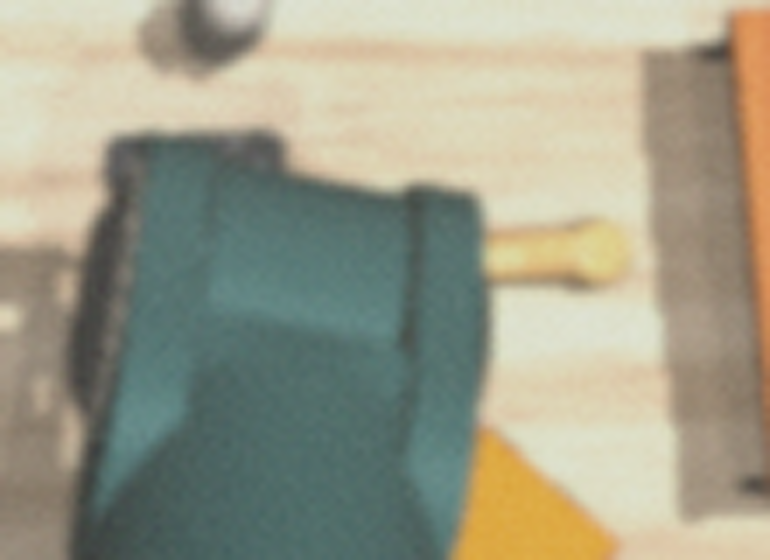

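View pics/s7.png

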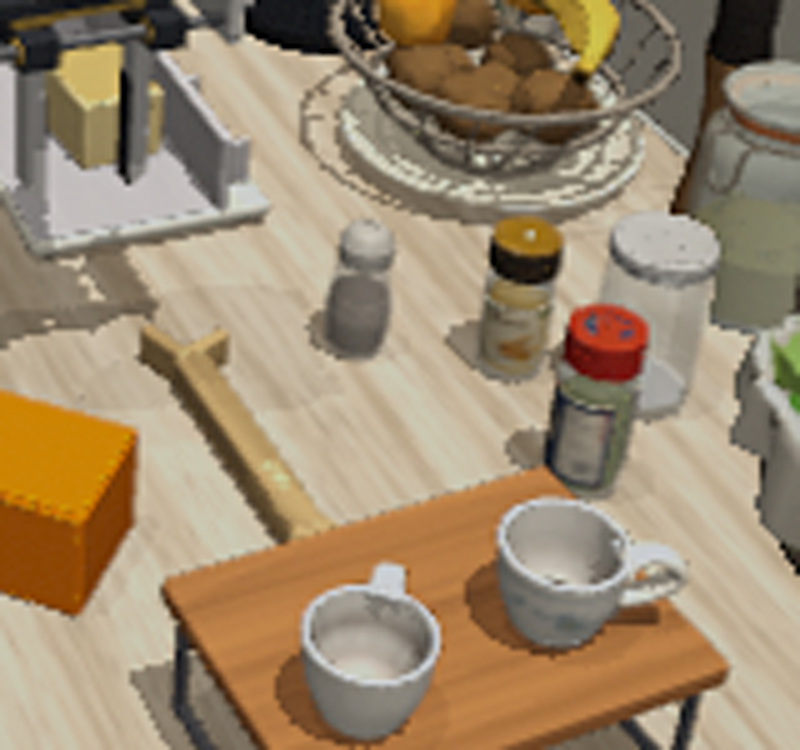

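```bash
python3 - <<'E'
from h import *
f=lambda u,v,z=.026:ray("top",310+(u+.5)/7-.5,180+(v+.5)/7-.5,z)
print('end',f(632,250,.013),f(500,252),f(590,249))
for u,v in((188,352),):print('notch side',ray("side",260+u/5,190+v/5,.026))
E
```

```text
end [ 0.51904136 -0.42976307  0.013     ] [ 0.51857861 -0.36655618  0.026     ] [ 0.51895148 -0.40743841  0.026     ]
notch side [ 0.51470137 -0.24438782  0.026     ]
```

```bash
python3 - <<'E'
from h import *
robot.move_ptp([.518,-.381,.10],Rs(0))
robot.move_linear([.518,-.381,-.003],velocity=.15)
robot.gripper_to(0); st('grip')
robot.move_linear([.518,-.381,.05],velocity=.15); st()
im=robot.grab_frame("top");np.save("top7.npy",im);crop("top",im,320,180,110,80,7,"t7")
crop("side",robot.grab_frame("side"),260,190,160,150,5,"s8")
E
```

```text
grip 15.57 [ 0.5181 -0.3812 -0.0026] F [-1.4  0.3  6.5] M [0.1  0.39 0.06] op 0.0239
 16.07 [ 0.5177 -0.381   0.0496] F [-0.1  0.1 -1.8] M [-0.09 -0.11 -0.09] op 0.0235
```

View pics/t7.png

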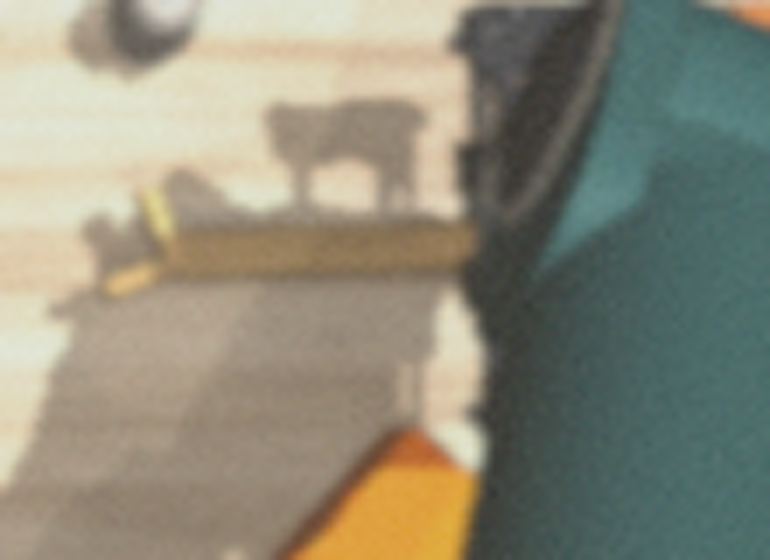

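View pics/s8.png

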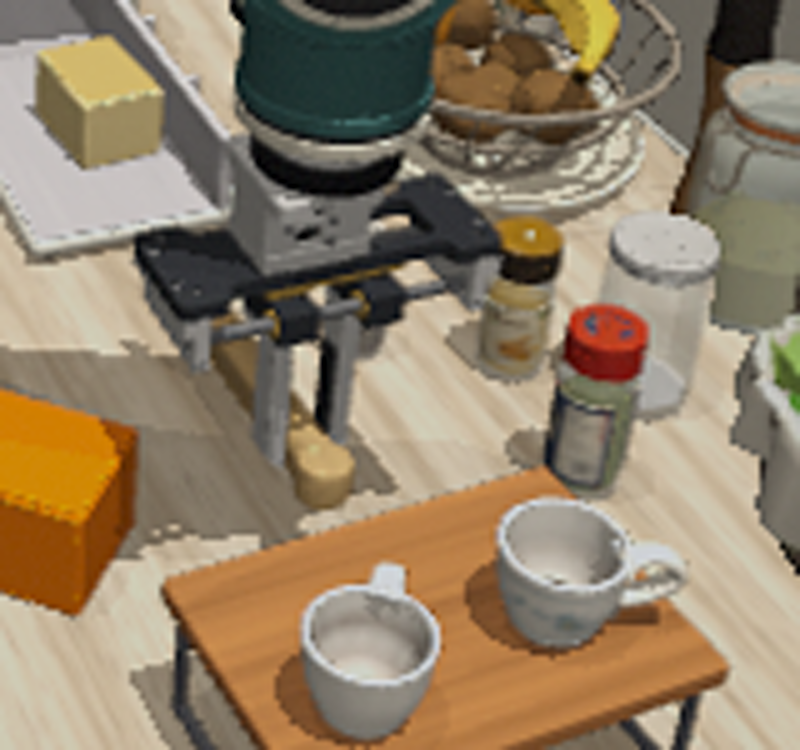

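```bash
python3 - <<'E'
from h import *
f=lambda u,v,z=.078:ray("top",320+(u+.5)/7-.5,180+(v+.5)/7-.5,z)
n=f(157,257);print('notch',n,f(157,257,.068)); a=f(200,(229+280)/2);b=f(450,(224+268)/2);d=a-b;print(a,b,np.degrees(np.arctan2(d[0],d[1])))
# lips tips
print('lip tips',f(150,195),f(110,288))
im=np.load("top7.npy");crop("top",im,328,198,34,28,22,"t7b")
E
```

```text
notch [ 0.5152318  -0.23587328  0.078     ] [ 0.51601748 -0.23715167  0.068     ]
[ 0.51587299 -0.25475128  0.078     ] [ 0.51694469 -0.36434795  0.078     ] -0.5602542763816603
lip tips [ 0.54263472 -0.23376883  0.078     ] [ 0.502102  -0.2148124  0.078    ]
```

View pics/t7b.png

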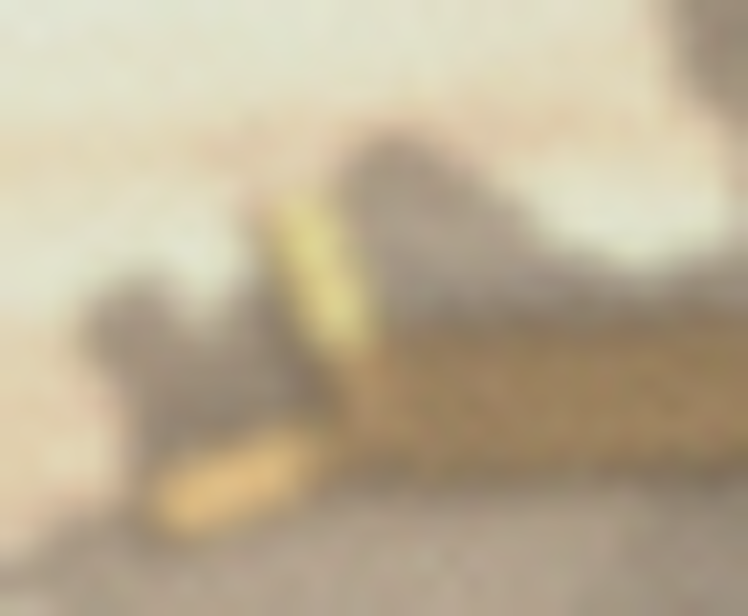

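```bash
cat >> h.py <<'E'
def ee_for(n,th,z=.026,a=.145,l=-.0025):
    t=np.radians(th); return [n[0]-a*np.sin(t)-l*np.cos(t), n[1]-a*np.cos(t)+l*np.sin(t), z]
E
python3 - <<'E'
from h import *
p=ee_for((.498,-.066),15.5,.075)
robot.move_linear(p,velocity=.2,frame=Rs(15.5)); p[2]=.026
robot.move_linear(p,velocity=.12); st()
im=robot.grab_frame("top");np.save("top8.npy",im);crop("top",im,220,170,110,80,7,"t8")
im=robot.grab_frame("side");np.save("side8.npy",im);crop("side",im,200,160,130,100,6,"s9")
E
```

```text
17.81 [ 0.4618 -0.2066  0.0261] F [-0.4 -0.1 -0.5] M [-0.05 -0.04  0.01] op 0.024
```

View pics/t8.png

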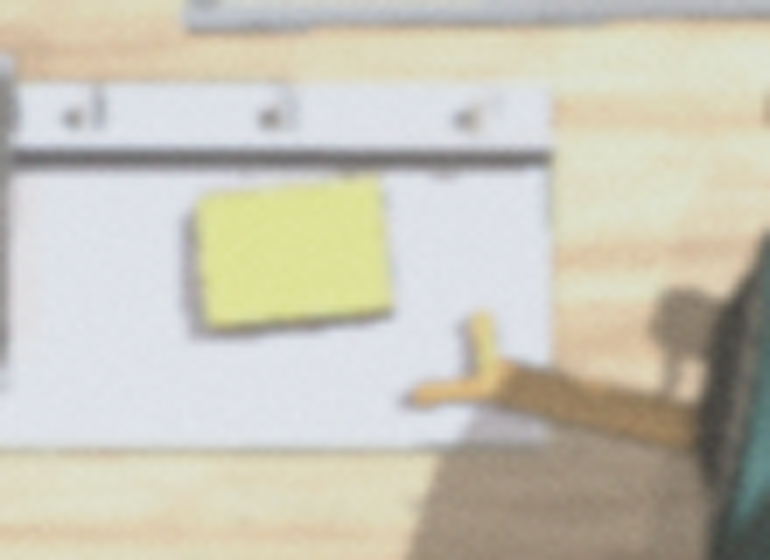

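View pics/s9.png

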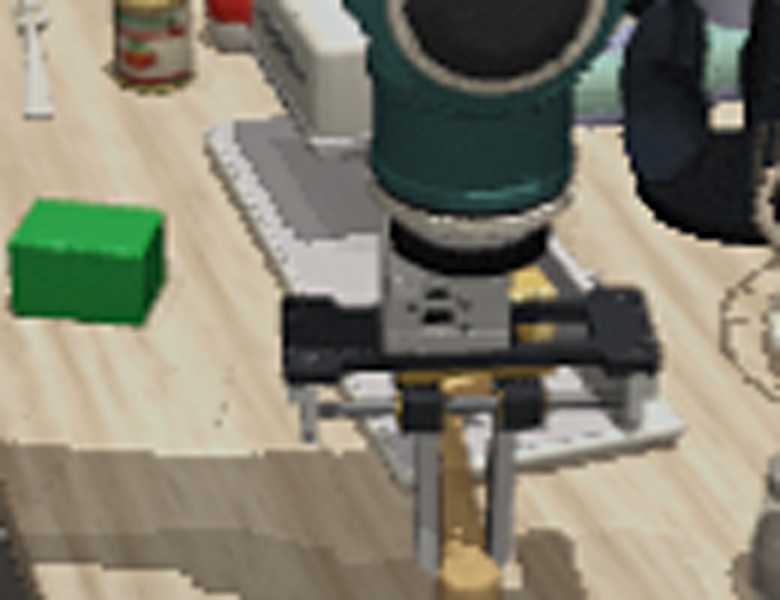

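```bash
python3 - <<'E'
from h import *
f=lambda u,v,z:ray("top",220+(u+.5)/7-.5,170+(v+.5)/7-.5,z)
print('notch',f(475,379,.055),'corner',f(393,313,.072)); print(f(480,318,.055),f(412,392,.055))
im=np.load("top8.npy");crop("top",im,272,205,34,28,22,"t8b")
E
```

```text
notch [ 0.49793176 -0.06793085  0.055     ] corner [ 0.52688146 -0.03233466  0.072     ]
[ 0.52516334 -0.07084495  0.055     ] [ 0.49280673 -0.03971224  0.055     ]
```

View pics/t8b.png

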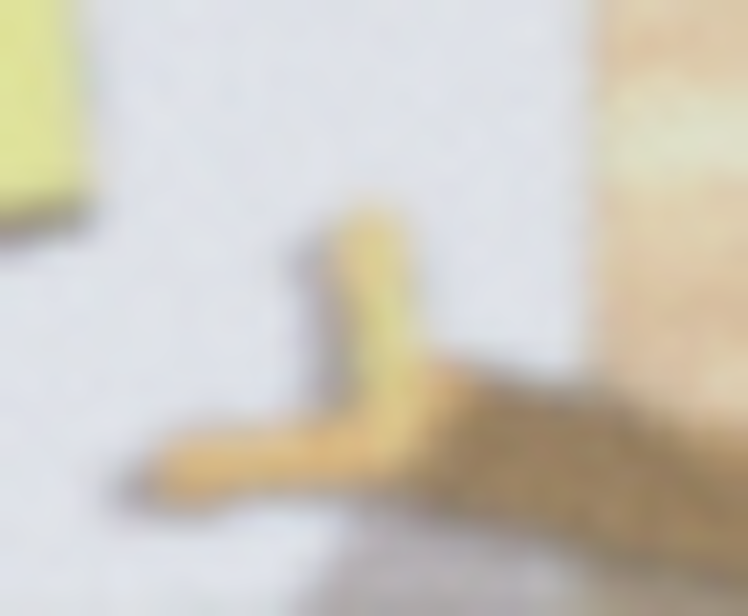

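```bash
python3 - <<'E'
from h import *
E=lambda n,th:ee_for(n,th,.026,.1435,-.002)
robot.move_linear(E((.5265,-.0325),15.5),velocity=.06); st('A')
robot.move_linear(E((.5305,-.008),18.5),velocity=.05,frame=Rs(18.5)); st()
robot.move_linear(E((.5350,.012),21.5),velocity=.05,frame=Rs(21.5)); st('B')
im=robot.grab_frame("top");np.save("top9.npy",im);crop("top",im,210,170,110,80,7,"t9")
E
```

```text
A 18.81 [ 0.4899 -0.1716  0.0259] F [-0.1 -0.1 -0.9] M [-0.12 -0.05  0.03] op 0.0236
 19.49 [ 0.4869 -0.1448  0.026 ] F [-0.2 -0.6 -0.8] M [-0.14 -0.06  0.  ] op 0.0238
B 20.09 [ 0.4843 -0.1224  0.026 ] F [ 0.5 -0.6 -1.4] M [-0.11  0.   -0.07] op 0.0238
```

View pics/t9.png

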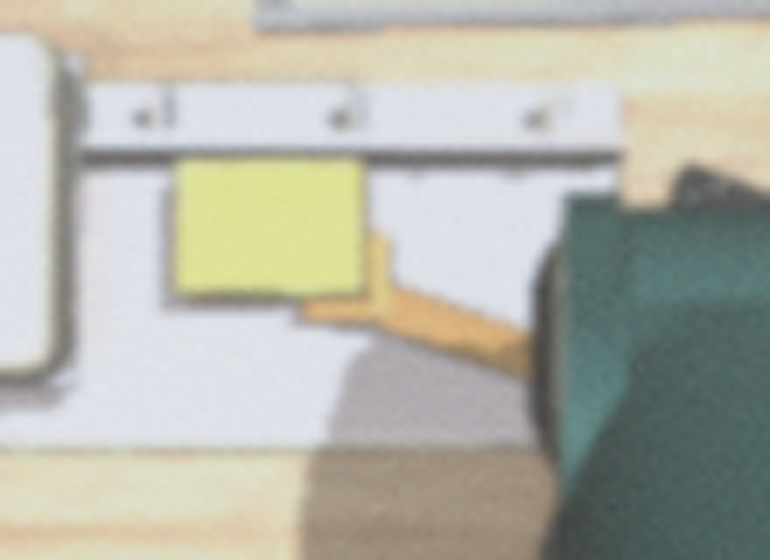

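```bash
python3 - <<'E'
from h import *
E=lambda n,th:ee_for(n,th,.026,.1435,-.002)
print(robot.move_linear(E((.547,.024),21.5),velocity=.015,threshold=3.5)); s=st('press')
robot.pause(.2); s=st()
im=robot.grab_frame("top");np.save("top10.npy",im);crop("top",im,210,170,110,80,7,"t10")
E
```

```text
True
press 20.77 [ 0.4888 -0.1169  0.0255] F [-0.9  0.4 -1. ] M [-0.02  0.18  0.11] op 0.0239
 20.97 [ 0.4884 -0.1173  0.0253] F [-0.4  0.1 -1.3] M [-0.02  0.03  0.03] op 0.024
```

View pics/t10.png

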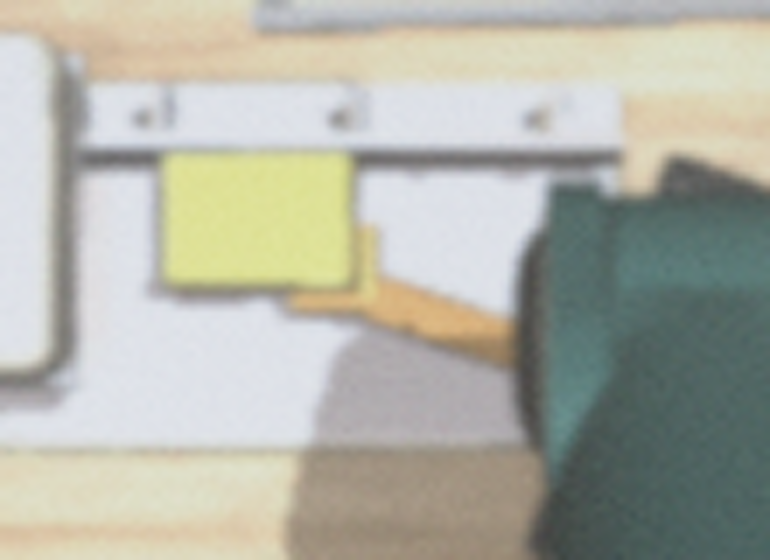

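```bash
cat >> h.py <<'E'
def cheese(im,x0=200,x1=290):
    S=8;up=cv2.resize(im,None,fx=S,fy=S,interpolation=cv2.INTER_CUBIC); hsv=cv2.cvtColor(up,cv2.COLOR_RGB2HSV)
    m=((hsv[:,:,0]>26)&(hsv[:,:,0]<45)&(hsv[:,:,1]>48)).astype(np.uint8)
    k=np.zeros_like(m);k[180*S:225*S,x0*S:x1*S]=m[180*S:225*S,x0*S:x1*S]
    k=cv2.morphologyEx(k,cv2.MORPH_OPEN,np.ones((60,60),np.uint8))
    c=max(cv2.findContours(k,0,1)[0],key=cv2.contourArea);b=(cv2.boxPoints(cv2.minAreaRect(c))+.5)/S-.5
    P=np.array([ray("top",*p,.072) for p in b]); i=np.argsort(P[:,1]); d=P[i[2:]].mean(0)-P[i[:2]].mean(0)
    L=P[np.argsort(P[:,0])]; e=L[2:];e=e[np.argsort(e[:,1])];e2=L[:2];e2=e2[np.argsort(e2[:,1])]
    sl=lambda e:(e[1,0]-e[0,0])/(e[1,1]-e[0,1])
    print('centre',P.mean(0)[:2].round(4),'size',np.linalg.norm(P-np.roll(P,1,0),axis=1)[:2].round(4),'slopes dx/dy',round(sl(e),4),round(sl(e2),4),'nose y',P[i[2:],1].mean().round(4))
E
python3 - <<'E'
from h import *
for k in (8,9,10): cheese(np.load(f"top{k}.npy"))
E
```

```text
centre [0.5537 0.0114] size [0.0597 0.0818] slopes dx/dy -0.0471 -0.0472 nose y 0.0522
centre [0.5672 0.0523] size [0.0612 0.0827] slopes dx/dy 0.0249 0.0244 nose y 0.0936
centre [0.5701 0.0571] size [0.0589 0.0824] slopes dx/dy 0.0249 0.0245 nose y 0.0982
```

```bash
python3 - <<'E'
from h import *
s=st(); p=np.array(s['ee_pos'])
for i in range(3):
    print(robot.move_linear([p[0]+.003*(i+1),p[1]+.004*(i+1),.026],velocity=.015)); robot.pause(.1); s=st('press')
im=robot.grab_frame("top");np.save("top11.npy",im);crop("top",im,210,170,110,80,7,"t11"); cheese(im)
E
```

```text
21.02 [ 0.4884 -0.1174  0.0254] F [-0.5  0.1 -0.8] M [-0.06  0.06  0.09] op 0.0242
False
press 21.6 [ 0.4906 -0.1135  0.0257] F [-4.1 -2.1 -0.7] M [-0.63  1.15  0.48] op 0.0235
False
press 22.18 [ 0.4929 -0.1098  0.0255] F [-7.8 -4.1 -0.9] M [-1.01  1.84  0.73] op 0.024
False
press 22.77 [ 0.4959 -0.1059  0.0255] F [-8.1 -4.8 -0.4] M [-1.25  1.9   0.73] op 0.0242
centre [0.5702 0.0711] size [0.0601 0.0824] slopes dx/dy 0.0249 0.0245 nose y 0.1122
```

View pics/t11.png

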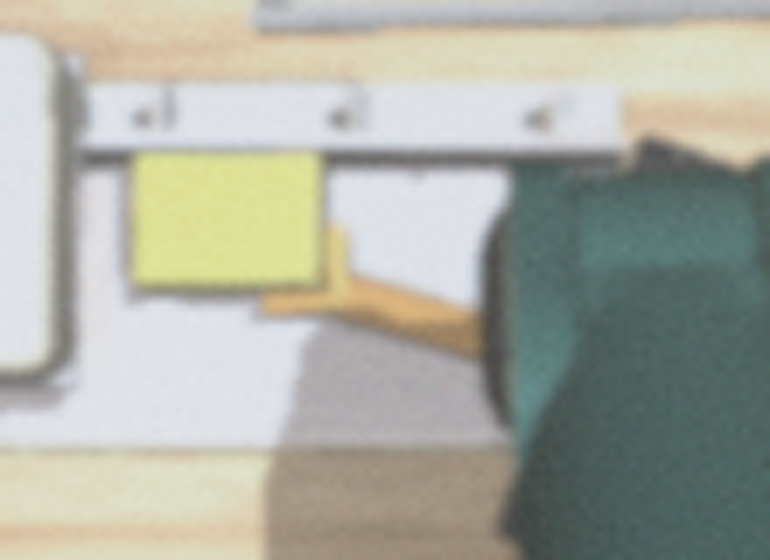

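```bash
python3 - <<'E'
from h import *
robot.move_linear([.4905,-.105,.026],velocity=.03,frame=Rs(24)); st('rot')
robot.move_linear([.4915,-.075,.026],velocity=.03); st('f1')
im=robot.grab_frame("top");np.save("top12.npy",im);crop("top",im,200,170,110,80,7,"t12"); cheese(im,219)
E
```

```text
rot 23.2 [ 0.4898 -0.1048  0.0258] F [-4.6 -0.2 -0.9] M [-0.15  1.16  0.69] op 0.0245
f1 24.35 [ 0.4907 -0.0754  0.0257] F [-7.  -3.8 -1. ] M [-0.93  1.64  0.74] op 0.0244
centre [0.571  0.0961] size [0.0597 0.0766] slopes dx/dy 0.0249 0.0245 nose y 0.1343
```

View pics/t12.png

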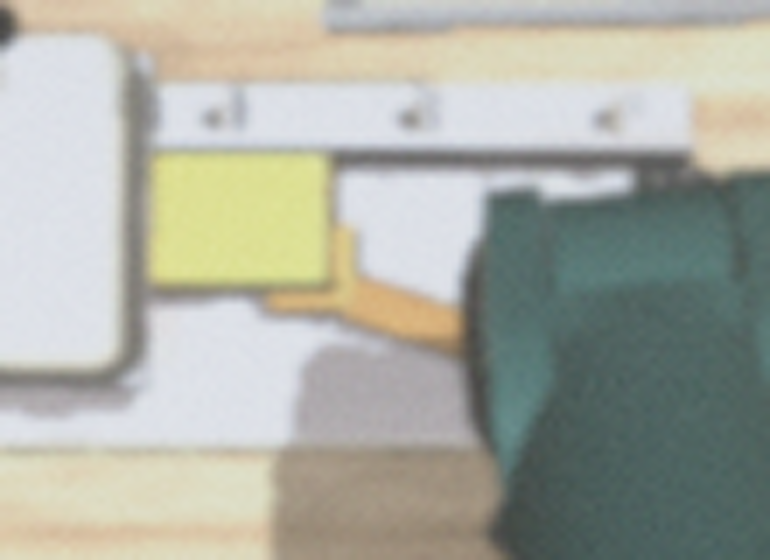

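```bash
python3 - <<'E'
from h import *
robot.move_linear([.4918,-.030,.026],velocity=.05); st('f2')
print(robot.move_linear([.4930,.011,.026],velocity=.05,threshold=10)); st('f3')
im=robot.grab_frame("top");crop("top",im,170,170,110,80,7,"t13")
E
```

```text
f2 25.45 [ 0.4913 -0.0301  0.0258] F [-6.3 -1.5 -1. ] M [-0.46  1.24  0.61] op 0.0246
False
f3 26.42 [0.4924 0.011  0.0258] F [-5.5 -0.9 -1.7] M [-0.35  1.3   0.66] op 0.0237
```

View pics/t13.png

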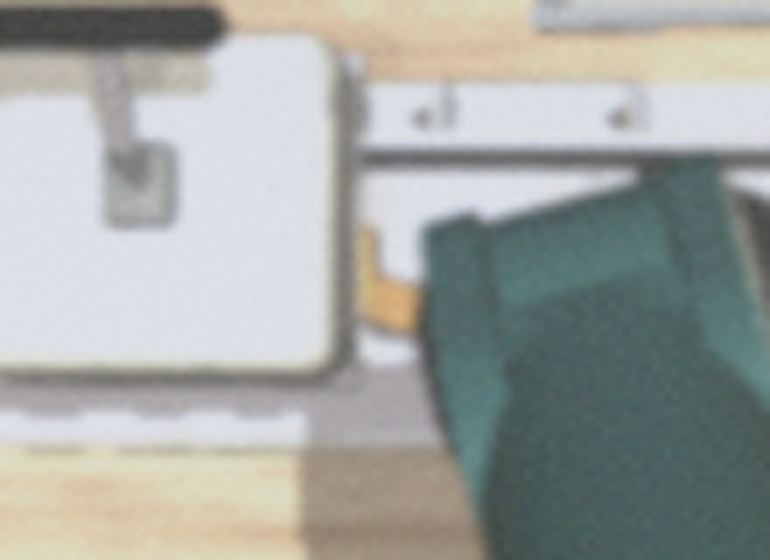

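```bash
python3 - <<'E'
from h import *
print(robot.move_linear([.4942,.056,.026],velocity=.02,threshold=7)); st('g'); robot.pause(.1); st()
crop("side",robot.grab_frame("side"),200,130,140,110,5,"s14");crop("top",robot.grab_frame("top"),170,170,110,80,7,"t14")
E
```

```text
True
g 27.42 [0.4912 0.0228 0.0252] F [-2.9 -0.4  0.7] M [0.01 0.78 0.45] op 0.0239
 27.52 [0.4912 0.0228 0.025 ] F [-2.2  0.7 -0.6] M [0.25 0.62 0.47] op 0.0242
```

View pics/s14.png

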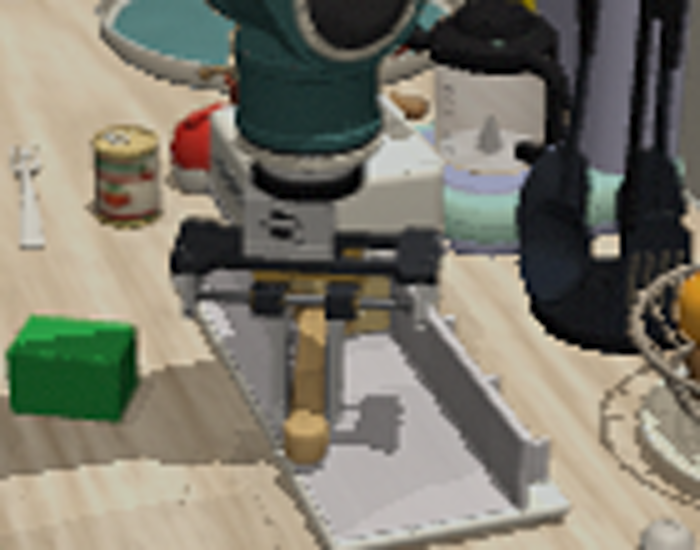

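View pics/t14.png

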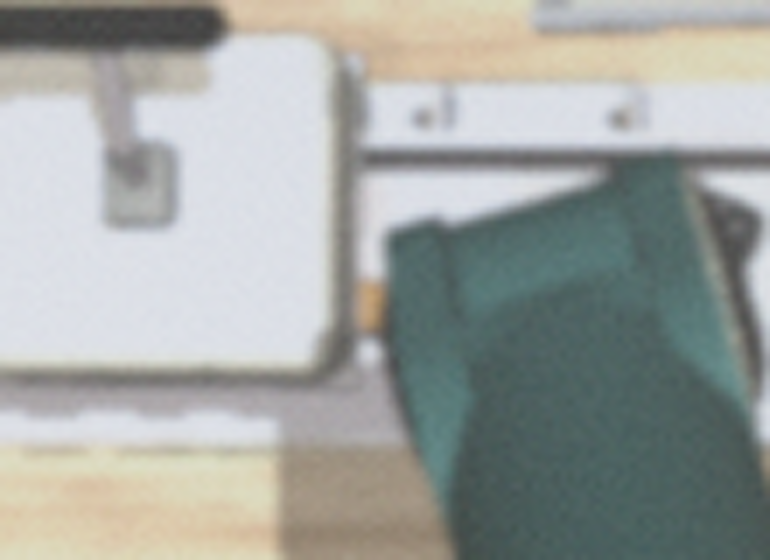

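```bash
python3 - <<'E'
from h import *
for y in (.0245,.026,.028,.030):
    r=robot.move_linear([.4925+.027*(y-.0228),y,.026],velocity=.015,threshold=9); F=np.mean([robot.get_state()['force'] for _ in range(3)],0); print(r); s=st(str(y))
    if s['force'][1]<-8: break
E
```

```text
True
0.0245 27.82 [0.4906 0.0232 0.025 ] F [-2.9  0.6 -0.5] M [0.1  0.55 0.42] op 0.0242
True
0.026 28.04 [0.4899 0.0234 0.0247] F [-1.1 -0.2 -0.3] M [0.09 0.37 0.3 ] op 0.024
True
0.028 28.28 [0.4892 0.0237 0.0243] F [-1.2 -0.5 -0.4] M [0.03 0.25 0.2 ] op 0.0239
True
0.03 28.55 [0.4885 0.0239 0.024 ] F [-0.7 -0.7  0. ] M [0.02 0.17 0.13] op 0.024
```

```bash
python3 - <<'E'
from h import *
for y in (.0245,.026,.0275):
    robot.move_linear([.4885,y,.026],velocity=.02); s=st(str(y)); robot.pause(.1); s=st()
    if s['force'][1]<-10: break
E
```

```text
0.0245 28.82 [0.4882 0.0241 0.0259] F [-3.2 -3.5 -1.9] M [-1.17  0.53  0.09] op 0.024
 28.92 [0.4882 0.0241 0.0258] F [-2.6 -5.7 -1.9] M [-1.33  0.6   0.13] op 0.024
0.026 29.17 [0.4876 0.0246 0.0256] F [ -5.4 -10.6  -1.1] M [-2.7   1.09  0.26] op 0.024
 29.27 [0.4876 0.0246 0.0256] F [ -4.9 -10.7  -2.4] M [-2.7   1.11  0.22] op 0.024
```

```bash
python3 - <<'E'
from h import *
s=st();p=s['ee_pos']; t=np.radians(21)
robot.move_linear([p[0]-.008,p[1]-.012,.026],velocity=.03); st('back')
robot.move_linear([p[0]-.12*np.sin(t)-.004,p[1]-.12*np.cos(t),.027],velocity=.1)
q=robot.get_state()['ee_pos']
robot.move_linear([q[0],q[1]-.03,.10],velocity=.15)
robot.move_linear([.518,-.35,.08],velocity=.2,frame=Rs(3)); st()
im=robot.grab_frame("top");crop("top",im,160,165,110,80,7,"t15")
im=robot.grab_frame("side");crop("side",im,210,130,110,100,7,"s15")
E
```

```text
29.27 [0.4876 0.0246 0.0256] F [ -4.9 -10.7  -2.4] M [-2.7   1.11  0.22] op 0.024
back 29.95 [0.4798 0.0127 0.0261] F [-0.6 -0.5 -0.3] M [-0.04 -0.07 -0.04] op 0.0238
 33.23 [ 0.518  -0.349   0.0799] F [ 0.3  0.4 -1.2] M [-0.08 -0.1  -0.02] op 0.0237
```

View pics/s15.png

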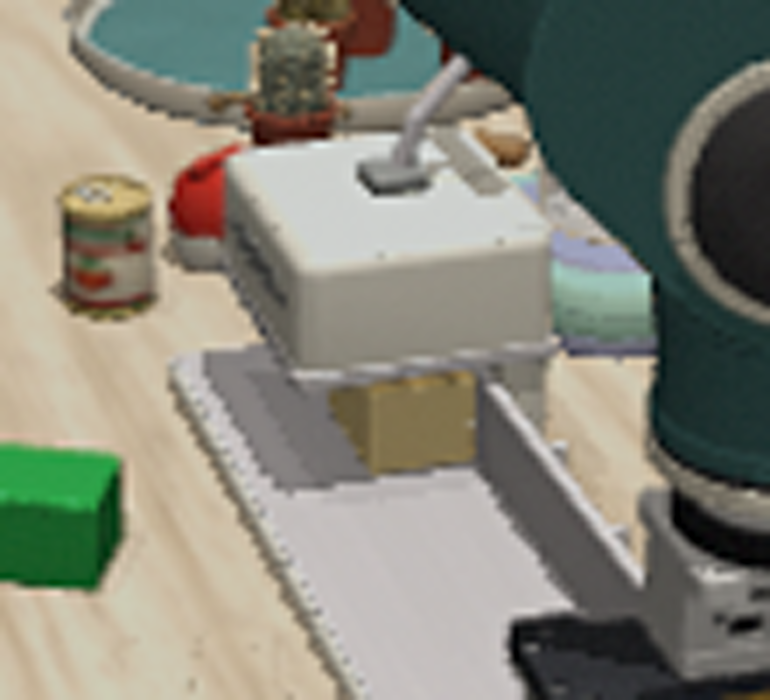

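View pics/t15.png

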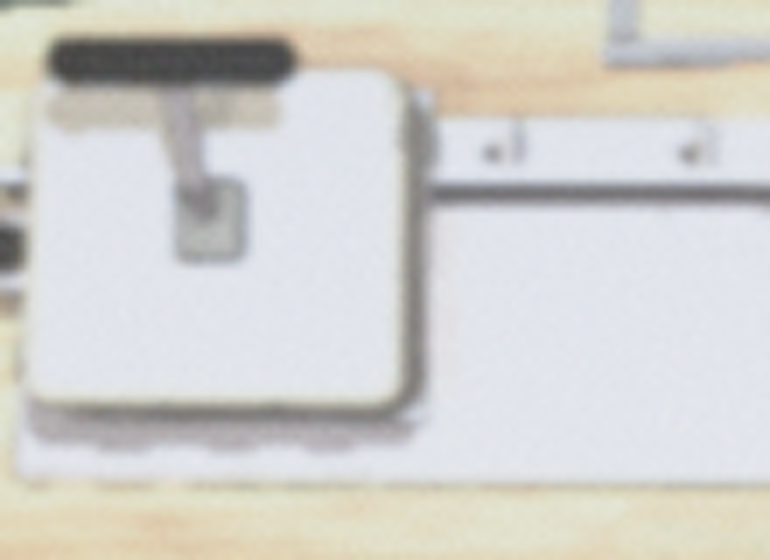

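```bash
python3 - <<'E'
from h import *
f=lambda u,v:ray("side",210+(u+.5)/7-.5,130+(v+.5)/7-.5,.02)
a=f(371,473);b=f(475,460);print(a,b,b-a)
# lane/base corner reference: fence foot points farther along
print('fence foot',f(478,470),f(570,590))
# lower the stick
print(robot.move_linear([.518,-.35,.004],velocity=.12))
print(robot.move_linear([.518,-.35,-.008],velocity=.012,threshold=3)); st()
crop("side",robot.grab_frame("side"),250,200,120,110,6,"s16")
E
```

```text
[0.54608362 0.16605081 0.02      ] [0.60520093 0.16173983 0.02      ] [ 0.05911731 -0.00431098  0.        ]
fence foot [0.60271137 0.15059136 0.02      ] [0.60216745 0.01759821 0.02      ]
False
True
 34.74 [ 0.518  -0.3501 -0.0027] F [-0.2 -0.4  6. ] M [0.05 0.12 0.09] op 0.0234
```

View pics/s16.png

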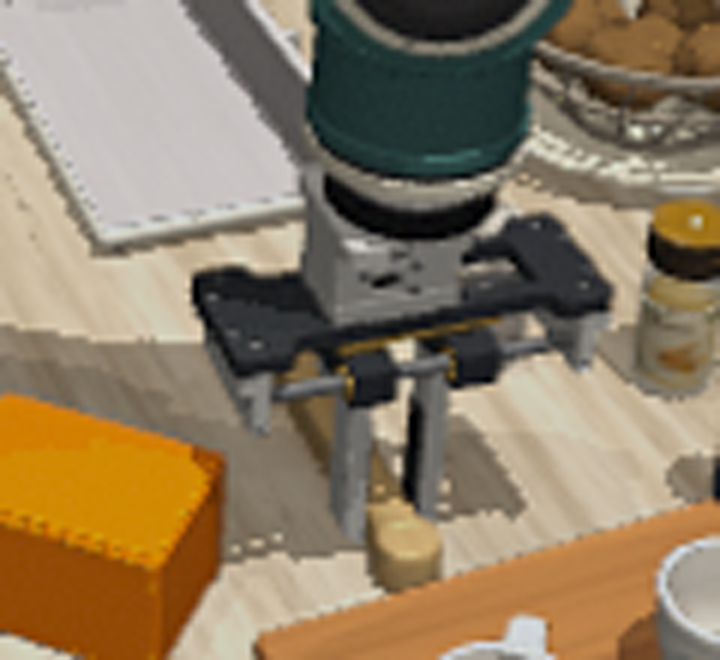

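```bash
python3 - <<'E'
from h import *
robot.gripper_to(.05); robot.move_linear([.518,-.35,.12],velocity=.15)
robot.move_ptp([.40,-.50,.30],Rs(3)); st()
im=robot.grab_frame("side");np.save("side17.npy",im);cv2.imwrite("pics/s17.png",im[:,:,::-1]);crop("side",im,255,175,30,27,26,"s17b")
im=robot.grab_frame("top");np.save("top17.npy",im);cv2.imwrite("pics/t17.png",im[:,:,::-1])
E
```

```text
37.39 [ 0.4008 -0.4987  0.2985] F [ 1.1  0.4 -0.5] M [-0.02 -0.07  0.01] op 0.05
```

View pics/s17b.png

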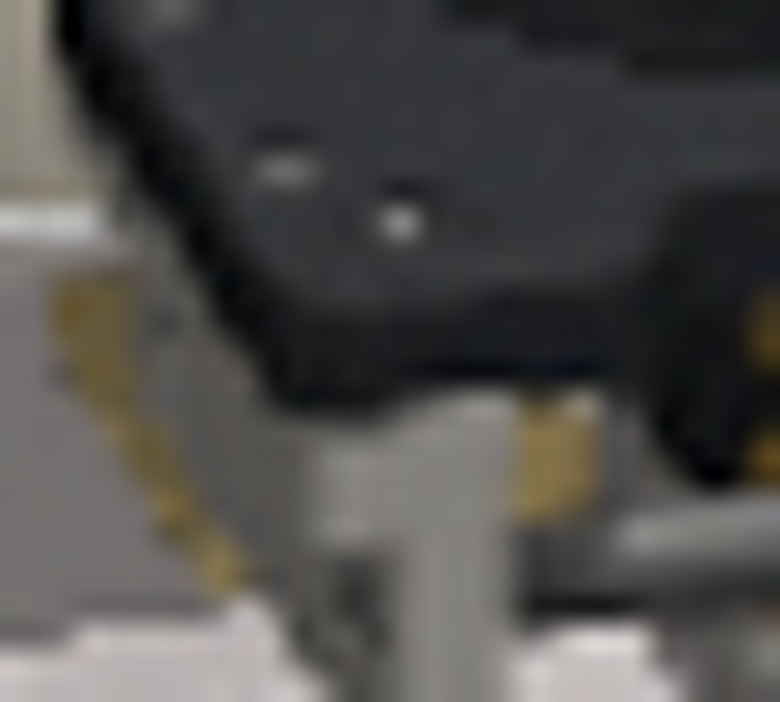

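View pics/s17.png

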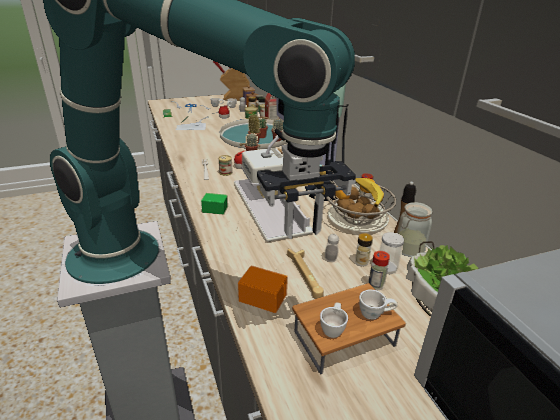

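View pics/t17.png

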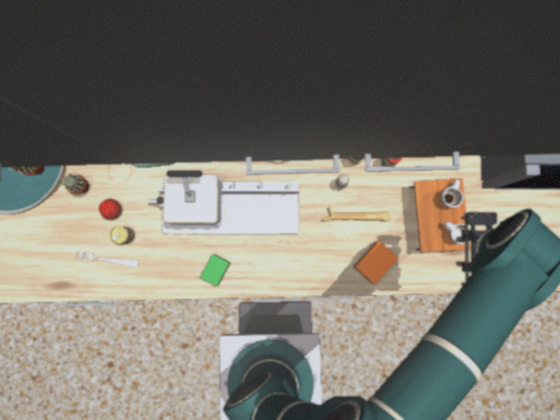

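```bash
python3 - <<'E'
from h import *
robot.move_ptp([.24,-.577,.30],Rs(3)); st()
im=robot.grab_frame("side");np.save("side18.npy",im);crop("side",im,225,160,70,52,11,"s18")
E
```

```text
38.23 [ 0.2406 -0.5766  0.2997] F [ 0.5  0.7 -0.3] M [ 0.02 -0.12  0.02] op 0.0499
```

View pics/s18.png

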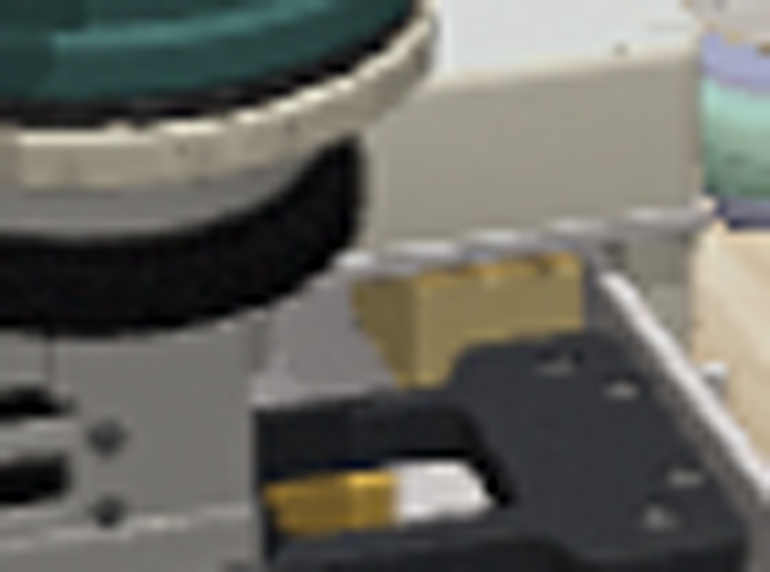

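```bash
python3 - <<'E'
from h import *
robot.move_ptp([.30,-.5,.50],Rs(3)); st()
im=robot.grab_frame("side");np.save("side19.npy",im);crop("side",im,225,160,70,52,11,"s19");cv2.imwrite("pics/s19f.png",im[:,:,::-1])
E
```

```text
39.17 [ 0.2997 -0.5003  0.4983] F [-0.4 -0.4 -1.1] M [-0.01 -0.05  0.03] op 0.05
```

View pics/s19.png

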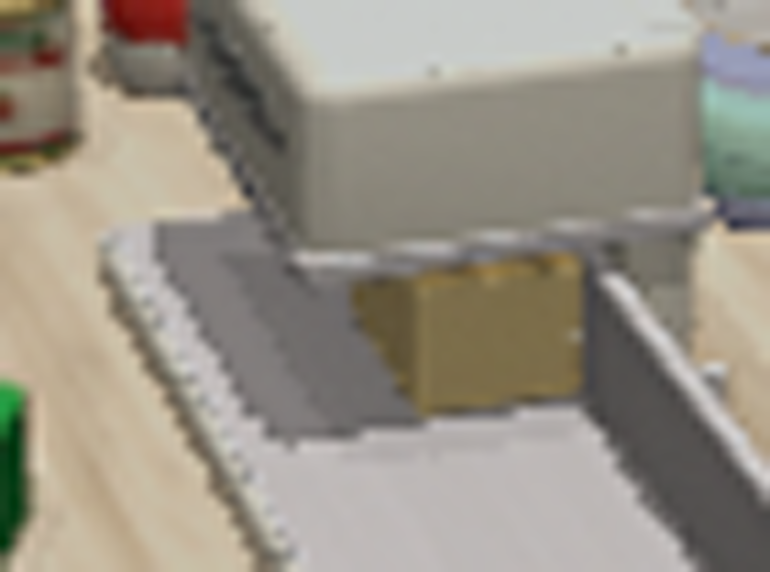

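View pics/s19f.png

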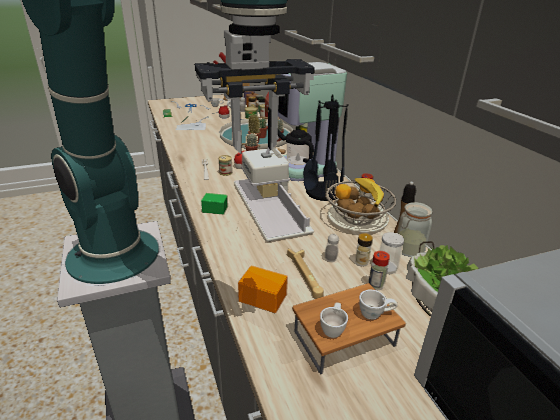

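```bash
python3 - <<'E'
from h import *
robot.pause(.3); robot.sign_off(); st()
E
```

```text
the job is handed in; nothing more can be done
the job is handed in; nothing more can be done
```

The job is handed in at about 39.5 s of the 72 s. The cheese ended under the knife head against fence and gauge plate, and the stick is lying on the worktop. `sign_off()` gives no verdict, so what follows rests on my own checks.

**What I did:**
- I drew the stick out by its neck and took it again by its grip.
- I fitted the notch on the cheese's rear corner and pushed it square against the fence before the head.
- I fed it along the fence until the force along the feed rose to about 10.7 N, well under the 30 N lock.
- I backed the stick off along its own axis and laid it down right of the portioner.

**Last checks:**
- **Cheese against the fence:** in the side view it is flush with the fence, and its rear edge runs parallel to the head's front edge.
- **Stick and surroundings:** the stick looks flat. Cups, shaker and tin look unmoved in the pictures, judged by eye.

**What disagreed or could not be checked:**
- **Fingertip height:** my first grasp closed on nothing. The fingertips sit about 27 mm higher than stated, so I found the true height by touching the worktop.
- **Stick in the grip:** it turned about 3° while I pressed the cheese to the fence, and I turned the tool to compensate.
- **Squareness:** a rough side-camera reading of the rear corners suggested up to 0.046 rad askew. That is within its pixel error but over the 0.04 limit. The later, clearer side view showed the cheese parallel to the head.
- **Gauge contact:** I could not see the plate. Contact is inferred from the force rise, at about 102–103 mm past the head's front edge, inside the stated 100–130 mm. The false stops before it were probably sideways force.

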